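Set a came strip against the stop and clamp it through the saw guard's window

TASK

Set the straight metal strip up for a cut on the small guarded came saw: push it along its bed with a fingertip until it is fully home against the stop block, then reach down through the window in the guard and press the clamp lever firmly down until the rubber foot grips the strip, and let go (the lever stays down by itself). Do not touch the guard, do not press the lever before the strip is home, never lift the strip, and leave the other things on the bench where they are.

Things in the scene. Friction and masses are not known exactly. Their poses are not given: they have to be found in the camera images.
- saw: Small bench saw, grey, fixed to the bench. Origin at bench level under the clamp; z up, -x to its front (robot side), +y along the bed to the infeed end (left). The dark steel bed is 80 mm wide, its top 30 mm above the bench, saw y = -95 to +210 mm. Grey base: saw x = -98 to 138, y = -85 to 65 mm, 26 mm high. Motor behind: saw x = 78 to 140 mm, 113 mm high.
- guard: The saw's fixed guard, a white sheet-metal hood with clear front and side panels over disc and clamp; origin and axes as the saw's. Flat top 122 mm above the bench, 3 mm thick, over saw x = -118 to +72 mm and y = -64 to +64 mm. The panels end 72 mm above the bench: the strip passes below them.
- window (a point): Centre of the rectangular window in the guard's top, level with the top face (122 mm above the bench). The opening is 68 mm along saw x and 88 mm along saw y. Axes as the saw's.
- clamp_lever (a joint): Angle of the clamp lever, rad: starts raised, 0 to 0.08, grows as it is pressed; the foot meets the strip at about 0.45 (lever level), then it hardly moves. Pin along saw y at saw x = 0, 80 mm above the bench; its ribbed bare-metal pad, 34 mm (saw y) x 28 mm, is 60 mm in front of the pin, under the window. Stiff pivot: about 4 N on the pad moves it, 12 to 20 N clamps well, and it stays where left.
- lever_pad (a point): Centre of the top face of the lever's pad: 11 to 15 mm below the guard's top when raised, about 38 mm below it when the strip is clamped.
- clamp_foot: The clamp's plunger with a round rubber foot 17 mm across, at saw x = y = 0, under the guard. Origin at the centre of the foot's underside, 7 to 8 mm above the strip when raised; it comes down as the lever is pressed.
- strip: The loose straight metal strip (H-section came), 12 mm wide, 190 mm long (own y), 10 mm thick, about 60 g, lying on the bed in a channel 15 mm wide along saw y: a fence behind (20 mm high, saw x = 7.5 to 17.5 mm, y = -75 to +100 mm) and a low rail in front (5 mm high, y = -65 to +75 mm only). Origin at the centre of its underside. It starts 20 to 50 mm short of the stop.
- strip_tail (a point): Centre of the strip's free end (own +y end, towards the infeed end of the bed, outside the guard): push here, towards saw -y. The bed round it is clear on all sides; the fence ends 18 mm before where it comes to rest.
- strip_nose (a point): Centre of the strip's other end (own -y end), the one that comes to rest against the stop.
- stop_face (a point): On the face of the steel stop block that the strip's end must meet, facing saw +y, at saw y = -72 mm, beyond the guard; axes as the saw's. The block does not move.
- setting_block: Beech block 32 x 60 x 22 mm on the bench in front of the bed, origin under its centre. Leave alone.
- glass_cutter: Brass glass cutter, 145 mm long, 14 mm thick, lying on the bench, origin under its centre. Leave alone.
- flux_jar: Dark jar with a screw cap, 54 mm across, 74 mm high, standing behind the bed, origin under its centre. Leave alone.
- came_offcut: Short wavy lead offcut 10 x 85 x 6 mm lying on the bench behind the bed, origin under its centre. Leave alone.
- eraser: Small eraser in a blue sleeve, 19 x 42 x 12 mm, lying on the bench to the left, origin under its centre. Leave alone.

How it is judged:
By the outcome, as a careful person would: the job done as asked, in the order asked, and still so for the second after the job is handed in, with the robot touching nothing.
It also fails if it takes over 48 s, if anything falls off the work surface, if the arm or the gripper's body presses on something with over 40 N, if the wrist force passes 120 N, or if a joint passes its speed limit or range.

ROBOT

A 7-joint arm with a two-finger parallel gripper is mounted at the origin on a cart in front of the work surface, level with it; the furniture and walls round the work are solid. World frame = base frame: x ahead of the robot, y to its left, z up, the work surface at z = 0. Lengths are in m, angles in rad, forces in N, time in s.
With the tool pointing down it reaches from about 0.35 to 0.9 m from the base axis. Payload 19.9 kg.
Tool frame: the origin (TCP) lies on the centre line of the jaws, within the pads' length; the fingertips stand 22 mm ahead of it and the grasp point (between the pads) lies 3 mm ahead of it; z points along the fingers, x is the direction in which the jaws open and shut, and the axes are right-handed (so a half turn about z gives the same grasp; the last joint's range is limited). The gripper opens to 94 mm and grips with 3 to 60 N. Pads are 16 mm wide; open, the fingers measure 119 mm over their backs; the gripper's body (75 mm by 177 mm) begins 78 mm behind the grasp point.
Start: joints at [-1.19, 0.417, -0.01, 1.614, 0.005, 1.111, -0.053], TCP at [0.256, 0.57, 0.227] pointing down, gripper open.
Joint ranges: [-2.81, 2.81], [-0.39, 2.02], [-1.27, 1.25], [0.06, 2.57], [-1.19, 4.33], [0.19, 2], [-2.82, 2.82]. Speed limits (rad/s): [1.89, 1.89, 2.39, 2.39, 3.01, 3.01, 3.01].

INTERFACE

Orientations are given as a unit quaternion [w, x, y, z].
In Python, from cell import * gives the robot as it stands.
- The arm moves only by the tool jog_arm, never from a script. Its argument "moves" is a list of rows, each a list of 6 numbers: the shift along the tool's x, y, z in cm, then the turn, a rotation vector about the tool's x, y, z in degrees. A call has exactly 8 rows; each row is the pose to reach, as a shift and turn from the pose commanded when the call began, along the tool's axes at that moment; what a row does not reach only later rows make up. A row lasts 1/8 s, in which the tool goes at most 62.5 mm and 10.7 degrees, less where a joint would pass 70% of its speed; a pose out of reach is approached as far as the arm can. A call with a gripper value outside its range is refused whole. "gripper" is the opening, from 0 (shut) to 1 (fully open), set as the call begins (left out, the last holds). The fingers move at their own pace and stop on an object; "squeeze" is the grip in N (left out, the last holds). Time passes only in rows, so rows that repeat a pose let the fingers close, or fill a call up. It gives the time, the measured TCP pose, the force and the opening at its end, in the units of the state.
- state(): the state, without advancing time (a new reading comes with each control period).
- read_camera(name): name is "scene" or "top" or "wrist"; returns a dict with "color" (384x512x3 uint8, blue, green, red), "vfov" (degrees; the focal length in pixels is half the picture's height over the tangent of half this angle, whatever the lens; pixels are square), "cx", "cy" (the principal point, pixels), "rvec" (rotation vector, rad) and "tvec" (3), from world to camera coordinates, as OpenCV has them. Camera axes: x right, y down, z forward; pixel columns grow to the right and rows downward; lengths in m; the calibration is good to about 2 mm. A picture is of the moment at which its call begins. There is no depth.
- job_done(): hands the job in, once; it reports no verdict.
The state is a dict: "clock": time; "qpos": joint angles; "joint_vel": joint speeds; "joint_torque": joint torques, N m; "tool_pos": TCP position; "ee_rot": TCP orientation; "force": force on the tool from outside, world axes, zero at the start; "wrist_torque": the same for the moment, N m; "opening": opening from 0.0 (shut) to 1.0 (fully open).
Only numpy, scipy, OpenCV 4.12 (cv2) and the standard library are available. Lean on these libraries where they do the work, as an engineer would, in place of code of your own. Each camera call takes 0.05 s, during which the arm holds its last target. There are 200 camera calls.

## Working session

There is one attempt and no reset: what is moved stays moved. The work goes in short steps, Python scripts to look and compute and a tool call to move; the robot and the scene stay as the last step left them, time stands still between calls to the robot, and variables do not carry over. Pictures are saved under pics/ and viewed, about 8 in all and at most 12, crops included, and the job is handed in when it is done.

Besides the shell and the picture viewer there is one more tool, called as a command line: name --pt "numbers of a row" for each row, then --argument value for the rest. jog_arm: Moves the arm, as the interface text tells. Its arguments: {"type":"object","properties":{"moves":{"type":"array"},"gripper":{"type":"number"},"squeeze":{"type":"number"}},"required":["moves"]}

```bash
mkdir -p pics
cat > h.py <<'E'
from cell import *
import cv2, numpy as np
from scipy.spatial.transform import Rotation as R
def snap(n,f):
    c=read_camera(n); cv2.imwrite(f,c["color"]); np.savez(f+".npz",**{k:v for k,v in c.items() if k!="color"}); return c
def par(c):
    f=384/2/np.tan(np.radians(float(c["vfov"]))/2); K=np.array([[f,0,float(c["cx"])],[0,f,float(c["cy"])],[0,0,1]])
    return K,cv2.Rodrigues(np.array(c["rvec"],float))[0],np.array(c["tvec"],float).ravel()
def ray(c,u,v):
    K,r,t=par(c); d=r.T@np.linalg.inv(K)@[u,v,1]; return -r.T@t,d
def onz(c,u,v,z):
    o,d=ray(c,u,v); return o+d*(z-o[2])/d[2]
def tri(*obs):
    A=np.zeros((3,3));b=np.zeros(3)
    L=[]
    for c,u,v in obs:
        o,d=ray(c,u,v); d/=np.linalg.norm(d); P=np.eye(3)-np.outer(d,d); A+=P;b+=P@o; L.append((P,o))
    x=np.linalg.solve(A,b); return x,[np.linalg.norm(P@(x-o)) for P,o in L]
def proj(c,p):
    K,r,t=par(c); q=K@(r@np.array(p)+t); return q[:2]/q[2]
E
python3 - <<'E'
from h import *
for n in("scene","top","wrist"):
    c=snap(n,f"pics/{n}0.png"); o,d=ray(c,256,192); print(n,o.round(3),d.round(2),c["vfov"])
s=state();print(s)
E
```

```text
scene [0.16  1.014 0.495] [ 0.45 -0.81 -0.38] 43.79116626422304
top [0.384 0.204 0.991] [ 0.22 -0.03 -0.97] 47.0719102973671
wrist [0.198 0.597 0.384] [ 0.2  -0.1  -0.98] 63.6275757426077
{'clock': 0.15, 'qpos': array([-1.18949955,  0.41784754, -0.01025621,  1.6139792 ,  0.00468322,
        1.11070067, -0.05297008]), 'joint_vel': array([ 0.00120043, -0.00103176,  0.00089873, -0.00190179, -0.00075276,
        0.00023327,  0.0001336 ]), 'joint_torque': array([ 7.98268843e-05, -8.51540923e+01,  6.38713203e-01, -4.26141965e+01,
       -4.88749682e-02,  1.71813386e-02,  1.53099622e-04]), 'tool_pos': array([0.25637185, 0.56973119, 0.22698636]), 'ee_rot': array([ 2.80368146e-04,  8.39739252e-01,  5.42989669e-01, -3.59324677e-04]), 'force': array([-0.07647088, -0.67560953,  0.14250482]), 'wrist_torque': array([ 0.03206169,  0.02168003, -0.0138371 ]), 'opening': 0.9993140327004582}
```

View pics/scene0.png

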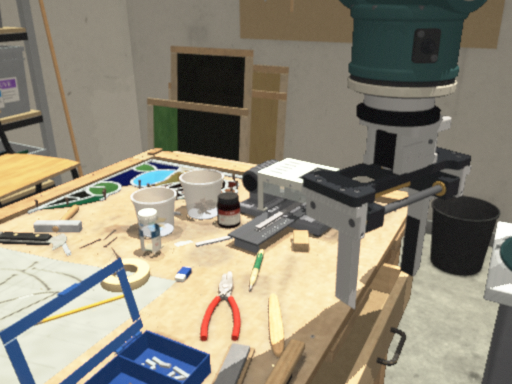

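View pics/top0.png

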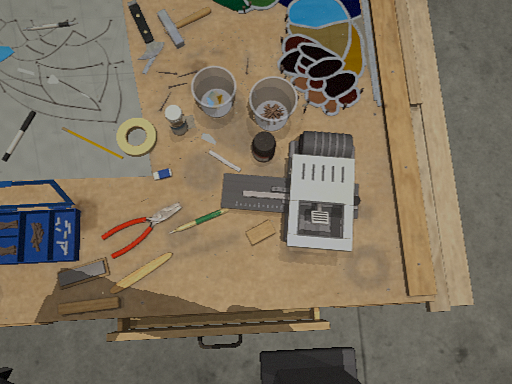

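Scene: saw and guard lie behind the gripper. Top: bed at (221..360, 175..210), strip tail near (243,192), guard (287..355, 155..250), window with the lever pad at about (320,216). I'll enlarge this.

Run:
```python
import cv2
i=cv2.imread("pics/top0.png")[145:260,212:367]
cv2.imwrite("pics/crop1.png",cv2.resize(i,None,fx=5,fy=5,interpolation=cv2.INTER_CUBIC))
```

```text
(no output)
```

View pics/crop1.png

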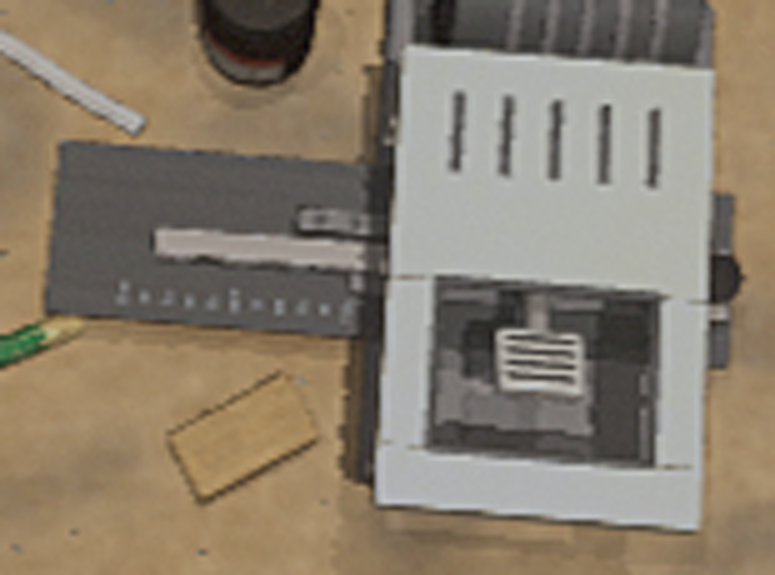

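```bash
cat >> h.py <<'E'
class N(dict): pass
def load(f): return dict(np.load(f+".npz"))
E
python3 - <<'E'
from h import *
from scipy.optimize import least_squares
c=load("pics/top0.png")
P=lambda u,v:(u/5+212,v/5+145)
pts=[((403,46),(.072,.064,.122)),((714,70),(.072,-.064,.122)),((699,528),(-.118,-.064,.122)),((375,503),(-.118,.064,.122)),
((62,142),(.04,.210,.03)),((47,314),(-.04,.210,.03))]
def T(p,q): 
    a=p[2]; return np.array([p[0]+np.cos(a)*q[0]-np.sin(a)*q[1],p[1]+np.sin(a)*q[0]+np.cos(a)*q[1],q[2]+p[3]])
f=lambda p:np.concatenate([(proj(c,T(p,q))-P(*u)) for u,q in pts]+[[p[3]*500]])
s=least_squares(f,[.55,.1,0,0]);p=s.x
print(p,f(p).round(2))
def S(w): d=np.array(w[:2])-p[:2];a=p[2];return np.array([np.cos(a)*d[0]+np.sin(a)*d[1],-np.sin(a)*d[0]+np.cos(a)*d[1]])
for n,u,z in [("tail",(155,241),.04),("pad",(541,363),.109),("winTL",(437,277),.122),("winTR",(660,294),.122),("winBR",(655,467),.122),("winBL",(428,447),.122),("jar",(258,10),.074)]:
    w=onz(c,*P(*u),z);print(n,w.round(4),S(w).round(4))
np.save("saw.npy",p)
st=state();print(R.from_quat(np.roll(st["ee_rot"],-1)).as_matrix().round(3))
E
```

```text
[ 0.58184187  0.04503071 -0.14483901 -0.00078486] [ 0.84 -0.81  0.73 -0.24 -0.02  0.39 -0.23 -0.58 -0.34  0.53 -1.07  0.73
 -0.39]
tail [0.6023 0.2065 0.04  ] [-0.0031  0.1627]
pad [0.5274 0.0526 0.109 ] [-0.055  -0.0003]
winTL [0.5625 0.0936 0.122 ] [-0.0261  0.0452]
winTR [0.5507 0.0047 0.122 ] [-0.0249 -0.0444]
winBR [0.4814 0.0136 0.122 ] [-0.0949 -0.0456]
winBL [0.4941 0.1025 0.122 ] [-0.0951  0.0442]
jar [0.6955 0.1562 0.074 ] [0.0965 0.1264]
[[ 0.41   0.912 -0.   ]
 [ 0.912 -0.41  -0.001]
 [-0.001  0.    -1.   ]]
```

Fit is consistent: window centre comes out at saw (-60, 0) mm and measures 69 x 89 mm. The tail is at saw y ≈ 163 mm and rests at 118 mm when home, so about 45 mm to push. First move: behind the tail, tool x along saw x, fingers shut.

```bash
cat >> h.py <<'E'
p=np.load("saw.npy")
def W(x,y,z):
    a=p[2]; return np.array([p[0]+np.cos(a)*x-np.sin(a)*y,p[1]+np.sin(a)*x+np.cos(a)*y,z])
def SW(w): d=np.array(w[:2])-p[:2];a=p[2];return np.array([np.cos(a)*d[0]+np.sin(a)*d[1],-np.sin(a)*d[0]+np.cos(a)*d[1]])
def pose(): s=state(); return np.array(s["tool_pos"]),R.from_quat(np.roll(s["ee_rot"],-1)),s
def goal(x,y,z):
    t,r,s=pose(); a=p[2]
    G=np.array([[np.cos(a),np.sin(a),0],[np.sin(a),-np.cos(a),0],[0,0,-1]]).T  # columns below
    G=np.column_stack([[np.cos(a),np.sin(a),0],[np.sin(a),-np.cos(a),0],[0,0,-1]])
    print("shift cm",(r.inv().apply(W(x,y,z)-t)*100).round(2),"turn",np.degrees((r.inv()*R.from_matrix(G)).as_rotvec()).round(2),"saw",(SW(t)*1000).round(1),"z",t[2].round(4),"F",np.round(s["force"],2),"t",s["clock"])
E
python3 -c "
from h import *
goal(-.001,.190,.2)"
```

```text
shift cm [-16.25  45.9    2.72] turn [4.000e-02 4.000e-02 7.407e+01] saw [-397.8  472.2] z 0.227 F [-0.08 -0.68  0.14] t 0.15
```

jog_arm --pt "-1.5 4 0 0 0 7" --pt "-3.5 9.5 0 0 0 15" --pt "-5.5 15 0.5 0 0 24" --pt "-7.5 20.5 1 0 0 33" --pt "-9.5 26 1.5 0 0 42" --pt "-11.5 32 2 0 0 51" --pt "-13.5 38 2.3 0 0 60" --pt "-15.5 43.5 2.7 0 0 68" --gripper 0 --squeeze 20

```text
clock: 1.15
tool_pos: [0.5908, 0.2486, 0.2003]
ee_rot: [0.0, 1.0, -0.022, 0.0]
force: [-0.1, 0.5, -0.1]
opening: 0.184
```

```bash
python3 -c "
from h import *
goal(-.001,.190,.12)"
```

```text
shift cm [1.81 1.47 8.03] turn [ 0.  -0.   5.8] saw [-20.5 202.8] z 0.2003 F [-0.15  0.55 -0.08] t 1.15
```

jog_arm --pt "0.5 0.4 1 0 0 2" --pt "1 0.8 2 0 0 4" --pt "1.5 1.2 3.5 0 0 6" --pt "1.8 1.5 5 0 0 6" --pt "1.8 1.5 6.5 0 0 6" --pt "1.8 1.5 8 0 0 6" --pt "1.8 1.5 8 0 0 6" --pt "1.8 1.5 8 0 0 6"

```text
clock: 2.15
tool_pos: [0.6071, 0.2346, 0.1208]
ee_rot: [-0.0, 0.997, -0.072, 0.0]
force: [0.0, 0.0, 0.2]
opening: 0.007
```

Run:
```python
from h import *
goal(-.001,.190,.057)
for n in("wrist","top"): snap(n,f"pics/{n}1.png")
a=cv2.resize(cv2.imread("pics/top1.png")[145:260,212:367],None,fx=3.4,fy=3.4)
b=cv2.imread("pics/wrist1.png")
im=np.zeros((384+0,800,3),np.uint8); b=cv2.resize(b,(400,300)); a=cv2.resize(a,(400,297))
im[:300,:400]=b; im[:297,400:]=a; cv2.imwrite("pics/c2.png",im[:300])
```

```text
shift cm [0.13 0.12 6.38] turn [-0.01 -0.02  0.08] saw [ -2.4 191.2] z 0.1208 F [0.02 0.03 0.24] t 2.15
```

View pics/c2.png

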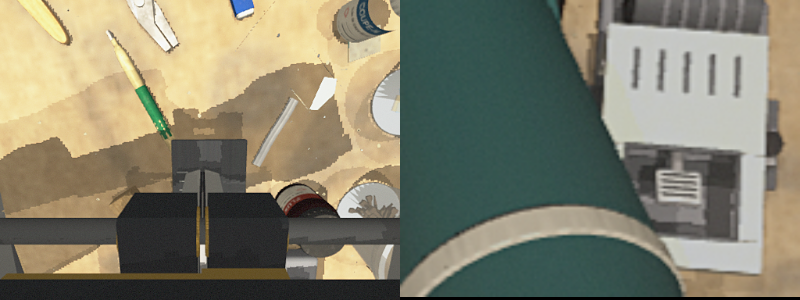

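Wrist: the gripper stands over the infeed end of the bed, in line with the strip (bed end at (210,140), gap between the fingers at (203,230)). In the top view the arm hides the tail. I'll go down and check from the scene camera.

jog_arm --pt "0.1 0 1 0 0 0" --pt "0.1 0 2 0 0 0" --pt "0.1 0 3 0 0 0" --pt "0.1 0 4 0 0 0" --pt "0.1 0 5 0 0 0" --pt "0.1 0 5.7 0 0 0" --pt "0.1 0 6.2 0 0 0" --pt "0.1 0 6.2 0 0 0"

```text
clock: 3.25
tool_pos: [0.6078, 0.2342, 0.0582]
ee_rot: [0.0, 0.997, -0.072, -0.0]
force: [0.1, -0.7, -0.2]
opening: 0.008
```

Run:
```python
from h import *
goal(-.001,.190,.056)
c=snap("scene","pics/scene2.png")
s=load("pics/scene0.png")
for q in [(-.001,.1627,.04),(-.001,.118,.04),(-.001,.19,.036)]: print(q,proj(c,W(*q)).round(1))
u,v=proj(c,W(0,.17,.04)).astype(int)
y0,x0=max(v-50,0),max(u-65,0)
print(x0,y0)
cv2.imwrite("pics/c3.png",cv2.resize(c["color"][y0:y0+96,x0:x0+130],None,fx=6,fy=6,interpolation=cv2.INTER_CUBIC))
```

```text
shift cm [0.06 0.1  0.22] turn [0.02 0.02 0.07] saw [ -1.6 191. ] z 0.0582 F [ 0.05 -0.69 -0.24] t 3.25
(-0.001, 0.1627, 0.04) [257.8 226.2]
(-0.001, 0.118, 0.04) [269.9 219. ]
(-0.001, 0.19, 0.036) [250.1 232.6]
190 177
```

View pics/c3.png

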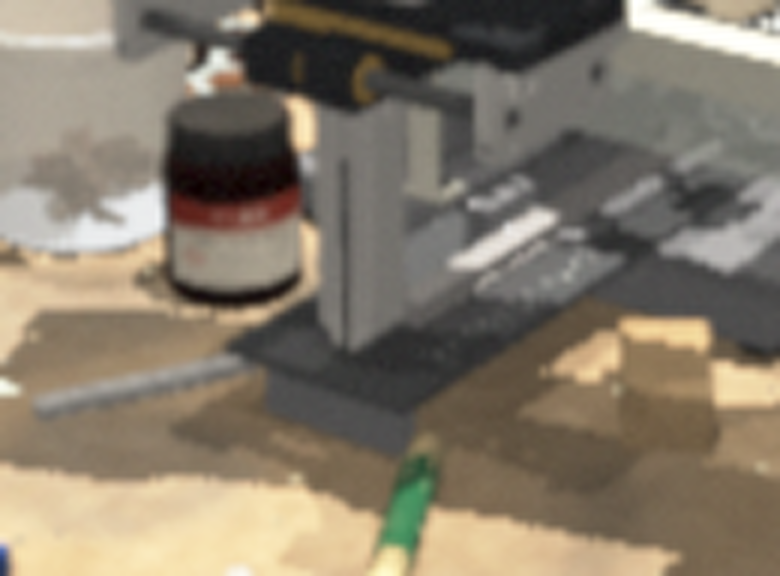

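Finger tip at crop (350,348), clear of the bed and in line with the strip, whose tail starts just past the finger at about (405,300). Now lower 2 mm and push.

jog_arm --pt "0.05 0 0.2 0 0 0" --pt "0.05 0.6 0.2 0 0 0" --pt "0.05 1.2 0.2 0 0 0" --pt "0.05 1.8 0.2 0 0 0" --pt "0.05 2.4 0.2 0 0 0" --pt "0.05 3.0 0.2 0 0 0" --pt "0.05 3.6 0.2 0 0 0" --pt "0.05 4.0 0.2 0 0 0"

```text
clock: 4.3
tool_pos: [0.6027, 0.1942, 0.0565]
ee_rot: [0.0, 0.997, -0.072, 0.0]
force: [-0.7, 0.5, 0.8]
opening: 0.006
```

jog_arm --pt "0 0.3 0 0 0 0" --pt "0 0.6 0 0 0 0" --pt "0 0.9 0 0 0 0" --pt "0 1.2 0 0 0 0" --pt "0 1.4 0 0 0 0" --pt "0 1.6 0 0 0 0" --pt "0 1.7 0 0 0 0" --pt "0 1.8 0 0 0 0"

```text
clock: 5.3
tool_pos: [0.6001, 0.1768, 0.0565]
ee_rot: [0.0, 0.997, -0.072, 0.0]
force: [0.4, 0.6, 1.1]
opening: 0.003
```

Run:
```python
from h import *
goal(-.001,.126,.056)
c=snap("scene","pics/scene3.png")
print(proj(c,W(0,.118,.04)))
cv2.imwrite("pics/c4.png",cv2.resize(c["color"][170:270,200:330],None,fx=6,fy=6,interpolation=cv2.INTER_CUBIC))
```

```text
shift cm [-0.01  0.7   0.05] turn [ 0.   -0.    0.08] saw [ -0.9 133. ] z 0.0565 F [0.43 0.63 1.15] t 5.3
[269.55868704 218.87225944]
```

View pics/c4.png

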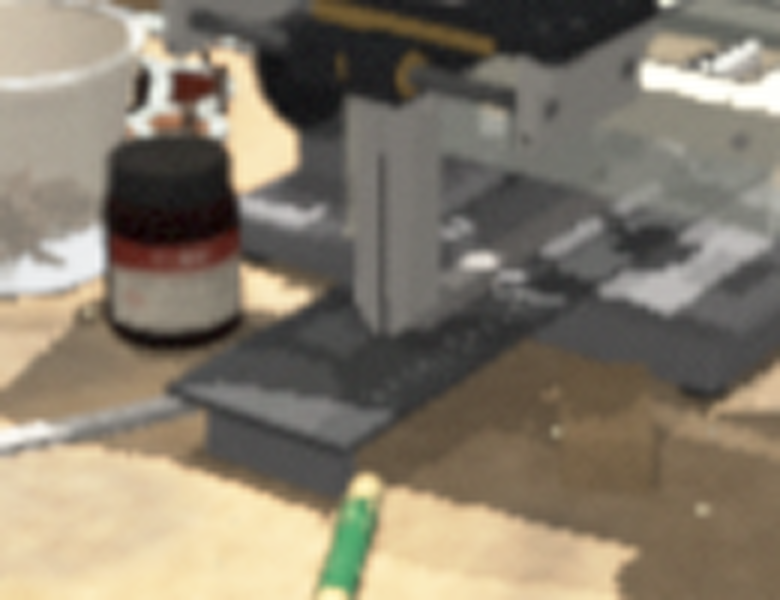

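The finger is behind the strip, in line, and pushing with no real resistance. I'll creep on.

jog_arm --pt "0 0.1 0 0 0 0" --pt "0 0.2 0 0 0 0" --pt "0 0.3 0 0 0 0" --pt "0 0.4 0 0 0 0" --pt "0 0.45 0 0 0 0" --pt "0 0.5 0 0 0 0" --pt "0 0.5 0 0 0 0" --pt "0 0.5 0 0 0 0"

```text
clock: 6.35
tool_pos: [0.5995, 0.1728, 0.0566]
ee_rot: [-0.0, 0.997, -0.071, 0.0]
force: [1.2, 5.7, -0.3]
opening: 0.005
```

jog_arm --pt "0 0.02 0 0 0 0" --pt "0 0.05 0 0 0 0" --pt "0 0.07 0 0 0 0" --pt "0 0.1 0 0 0 0" --pt "0 0.12 0 0 0 0" --pt "0 0.15 0 0 0 0" --pt "0 0.15 0 0 0 0" --pt "0 0.15 0 0 0 0"

```text
clock: 7.35
tool_pos: [0.5994, 0.1726, 0.0568]
ee_rot: [-0.001, 0.997, -0.071, 0.0]
force: [1.2, 11.4, -1.1]
opening: 0.008
```

jog_arm --pt "0 0.02 0 0 0 0" --pt "0 0.05 0 0 0 0" --pt "0 0.07 0 0 0 0" --pt "0 0.1 0 0 0 0" --pt "0 0.12 0 0 0 0" --pt "0 0.15 0 0 0 0" --pt "0 0.15 0 0 0 0" --pt "0 0.15 0 0 0 0"

```text
clock: 8.35
tool_pos: [0.5994, 0.1724, 0.0569]
ee_rot: [-0.002, 0.998, -0.07, 0.001]
force: [2.3, 16.9, -0.6]
opening: 0.013
```

Firm contact: the force rises to 17 N with no further motion, at a place 3 mm short of my estimate. I'll back off and check from both cameras.

jog_arm --pt "0 -1 0 0 0 0" --pt "0 -2.5 0 0 0 0" --pt "0 -4 -0.5 0 0 0" --pt "0 -5 -4 0 0 0" --pt "0 -6 -9 0 0 0" --pt "-3 -10 -13 0 0 0" --pt "-7 -14 -15 0 0 0" --pt "-11 -18 -15 0 0 0"

```text
clock: 9.35
tool_pos: [0.5153, 0.3652, 0.2088]
ee_rot: [-0.001, 0.997, -0.072, 0.001]
force: [0.9, 0.3, -0.6]
opening: 0.007
```

jog_arm --pt "-2 -4 0 0 0 0" --pt "-5 -8 0 0 0 0" --pt "-8 -12 0 0 0 0" --pt "-10 -15 0 0 0 0" --pt "-11 -17 0 0 0 0" --pt "-12 -18 0 0 0 0" --pt "-12 -18 0 0 0 0" --pt "-12 -18 0 0 0 0"

```text
clock: 10.35
tool_pos: [0.4239, 0.5569, 0.2066]
ee_rot: [0.0, 0.997, -0.073, 0.0]
force: [1.1, 0.7, -0.4]
opening: 0.007
```

Run:
```python
from h import *
goal(-.06,0,.2)
c=snap("top","pics/top4.png"); s=snap("scene","pics/scene4.png")
a=cv2.resize(c["color"][165:245,212:367],None,fx=5,fy=5,interpolation=cv2.INTER_CUBIC)
b=cv2.resize(s["color"][195:247,230:330],(775,403)[:2],interpolation=cv2.INTER_CUBIC)
print(a.shape,[((proj(c,W(x,y,z))-[212,165])*5).round(0) for x,y,z in [(0,.118,.04),(-.06,0,.109),(0,-.072,.04)]])
im=np.zeros((600,775,3),np.uint8); im[:400]=a; im[400:]=b[100:300]
cv2.imwrite("pics/c5.png",im)
```

```text
shift cm [17.04 48.36  0.69] turn [ 0.02 -0.03 -0.02] saw [-230.2  483.7] z 0.2066 F [ 1.06  0.67 -0.37] t 10.35
(400, 775, 3) [array([256., 143.]), array([540., 275.]), array([686., 181.])]
```

View pics/c5.png

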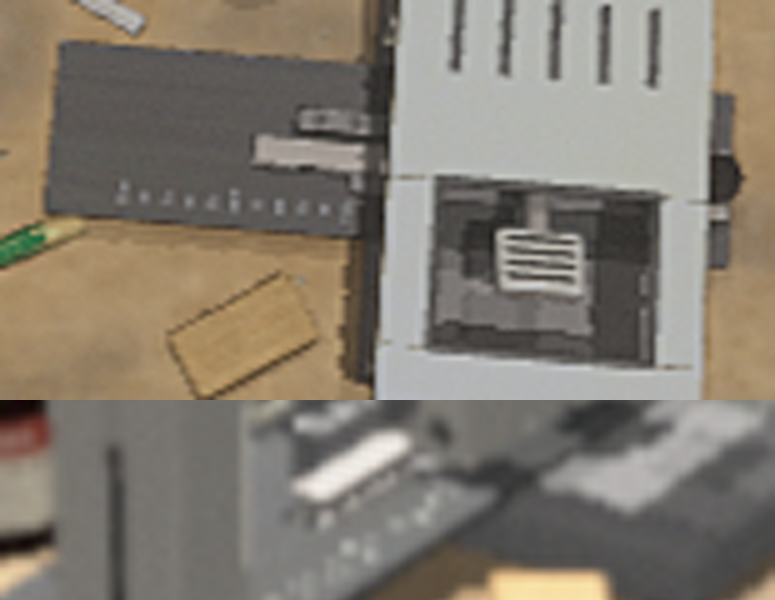

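Tail now at crop (254,148), where (256,143) is predicted for home, and 44 mm on from its start. The fence end (299,118) is about 19 mm ahead of it, as the text says. So the strip is home. Pad at (540,263), centred in the window. Moving there at height.

jog_arm --pt "2 5 0 0 0 0" --pt "4 11 0 0 0 0" --pt "6 17 0 0 0 0" --pt "8 23 0 0 0 0" --pt "10 29 0 0 0 0" --pt "12 34 0 0 0 0" --pt "14 39 0 0 0 0" --pt "15 43 0 0 0 0"

```text
clock: 11.45
tool_pos: [0.5102, 0.108, 0.2068]
ee_rot: [-0.0, 0.997, -0.073, 0.0]
force: [0.4, 0.8, -0.3]
opening: 0.005
```

jog_arm --pt "0.6 1.5 0 0 0 0" --pt "1.3 3 0 0 0 0" --pt "2 4.5 0 0 0 0" --pt "2.2 5.3 0 0 0 0" --pt "2.2 5.3 0.5 0 0 0" --pt "2.2 5.3 1.2 0 0 0" --pt "2.2 5.3 1.2 0 0 0" --pt "2.2 5.3 1.2 0 0 0"

```text
clock: 12.45
tool_pos: [0.5239, 0.0557, 0.1944]
ee_rot: [0.0, 0.997, -0.071, -0.0]
force: [0.1, 0.4, -0.1]
opening: 0.001
```

Run:
```python
from h import *
goal(-.058,0,.140)
c=snap("wrist","pics/wrist5.png"); s=snap("scene","pics/scene5.png"); t=snap("top","pics/top5.png")
im=np.zeros((600,800,3),np.uint8)
im[:300,:400]=cv2.resize(c["color"],(400,300))
im[:300,400:]=cv2.resize(t["color"][130:280,220:420],(400,300))
b=s["color"][120:240,230:390]; im[300:,:400]=cv2.resize(b,(400,300))
im[300:,400:]=cv2.resize(c["color"][192:,128:384],(400,300))
cv2.imwrite("pics/c6.png",im)
```

```text
shift cm [0.08 0.22 5.44] turn [0.01 0.01 0.1 ] saw [-58.8   2.2] z 0.1944 F [ 0.05  0.41 -0.14] t 12.45
```

View pics/c6.png

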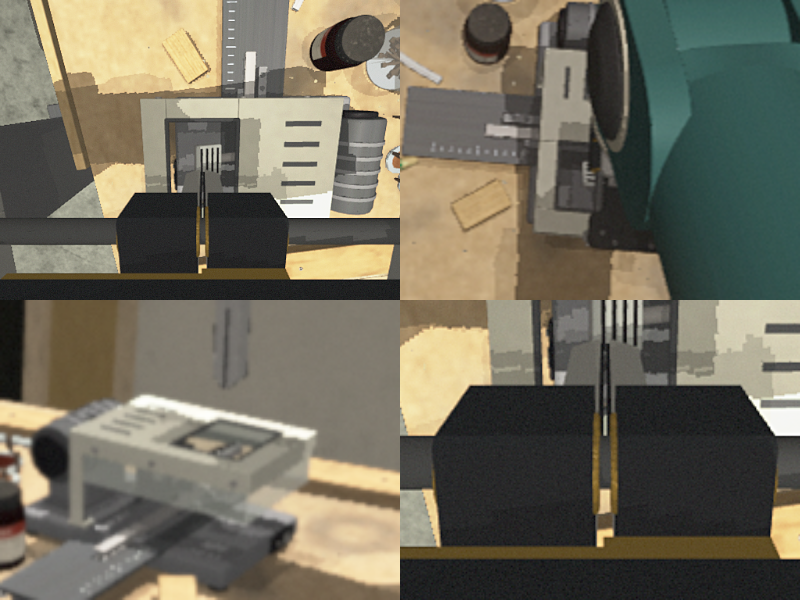

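Wrist: window (167..240, 120..), pad (198..220, 145..), fingers in line with the window's middle. Strip tail unchanged in the top view. Going down, then pressing in small steps.

jog_arm --pt "0.1 0.2 0.5 0 0 0" --pt "0.1 0.2 1.2 0 0 0" --pt "0.1 0.2 2 0 0 0" --pt "0.1 0.2 3 0 0 0" --pt "0.1 0.2 4 0 0 0" --pt "0.1 0.2 5 0 0 0" --pt "0.1 0.2 5.5 0 0 0" --pt "0.1 0.2 5.5 0 0 0"

```text
clock: 13.6
tool_pos: [0.5246, 0.0533, 0.1391]
ee_rot: [0.0, 0.997, -0.072, -0.0]
force: [-0.2, 0.6, 0.5]
opening: 0.008
```

jog_arm --pt "0 0 0.2 0 0 0" --pt "0 0 0.4 0 0 0" --pt "0 0 0.6 0 0 0" --pt "0 0 0.8 0 0 0" --pt "0 0 1.0 0 0 0" --pt "0 0 1.2 0 0 0" --pt "0 0 1.4 0 0 0" --pt "0 0 1.5 0 0 0"

```text
clock: 14.6
tool_pos: [0.5246, 0.0533, 0.1243]
ee_rot: [0.0, 0.997, -0.072, -0.0]
force: [-2.4, 0.2, 3.9]
opening: -0.002
```

jog_arm --pt "0 0 0.2 0 0 0" --pt "0 0 0.4 0 0 0" --pt "0 0 0.6 0 0 0" --pt "0 0 0.8 0 0 0" --pt "0 0 1.0 0 0 0" --pt "0 0 1.2 0 0 0" --pt "0 0 1.3 0 0 0" --pt "0 0 1.4 0 0 0"

```text
clock: 15.6
tool_pos: [0.5246, 0.0533, 0.1104]
ee_rot: [0.0, 0.997, -0.072, -0.0]
force: [-2.6, 0.9, 5.1]
opening: 0.008
```

jog_arm --pt "0 0 0.05 0 0 0" --pt "0 0 0.1 0 0 0" --pt "0 0 0.15 0 0 0" --pt "0 0 0.2 0 0 0" --pt "0 0 0.25 0 0 0" --pt "0 0 0.3 0 0 0" --pt "0 0 0.3 0 0 0" --pt "0 0 0.3 0 0 0"

```text
clock: 16.6
tool_pos: [0.5247, 0.0534, 0.1075]
ee_rot: [0.0, 0.997, -0.072, -0.0]
force: [-3.9, 1.0, 5.0]
opening: 0.006
```

jog_arm --pt "0 0 0.03 0 0 0" --pt "0 0 0.06 0 0 0" --pt "0 0 0.09 0 0 0" --pt "0 0 0.12 0 0 0" --pt "0 0 0.15 0 0 0" --pt "0 0 0.18 0 0 0" --pt "0 0 0.2 0 0 0" --pt "0 0 0.2 0 0 0"

```text
clock: 17.6
tool_pos: [0.5246, 0.0533, 0.1057]
ee_rot: [-0.0, 0.997, -0.072, -0.0]
force: [-6.4, 1.3, 11.5]
opening: 0.008
```

jog_arm --pt "0 0 0.02 0 0 0" --pt "0 0 0.04 0 0 0" --pt "0 0 0.06 0 0 0" --pt "0 0 0.08 0 0 0" --pt "0 0 0.1 0 0 0" --pt "0 0 0.1 0 0 0" --pt "0 0 0.1 0 0 0" --pt "0 0 0.1 0 0 0"

```text
clock: 18.6
tool_pos: [0.5247, 0.0533, 0.1049]
ee_rot: [-0.0, 0.997, -0.072, -0.0]
force: [-7.5, -0.4, 16.0]
opening: 0.006
```

Foot grips: 16 N at a pad height of 83 mm, where 84 mm is expected. Letting go, straight up, then away to look.

jog_arm --pt "0 0 -0.2 0 0 0" --pt "0 0 -0.8 0 0 0" --pt "0 0 -2 0 0 0" --pt "0 0 -3.5 0 0 0" --pt "0 0 -5 0 0 0" --pt "0 0 -7 0 0 0" --pt "0 0 -9 0 0 0" --pt "0 0 -10.5 0 0 0"

```text
clock: 19.6
tool_pos: [0.5249, 0.0533, 0.211]
ee_rot: [-0.0, 0.997, -0.072, 0.001]
force: [-0.1, -0.2, -0.9]
opening: 0.008
```

jog_arm --pt "-1 -4 0 0 0 0" --pt "-3 -10 0 0 0 0" --pt "-5 -16 0 0 0 0" --pt "-7 -22 0 0 0 0" --pt "-9 -28 0 0 0 0" --pt "-11 -34 0 0 0 0" --pt "-13 -39 0 0 0 0" --pt "-15 -43 0 0 0 0"

```text
clock: 20.6
tool_pos: [0.4366, 0.5027, 0.2097]
ee_rot: [0.0, 0.997, -0.071, -0.0]
force: [-0.0, -0.5, -0.3]
opening: 0.003
```

jog_arm --pt "-0.5 -2 0 0 0 0" --pt "-1 -4 0 0 0 0" --pt "-1 -5 0 0 0 0" --pt "-1 -5 0 0 0 0" --pt "-1 -5 0 0 0 0" --pt "-1 -5 0 0 0 0" --pt "-1 -5 0 0 0 0" --pt "-1 -5 0 0 0 0"

```text
clock: 21.6
tool_pos: [0.435, 0.5512, 0.2095]
ee_rot: [0.0, 0.997, -0.072, 0.0]
force: [0.5, -0.3, -0.2]
opening: 0.006
```

Run:
```python
from h import *
goal(-.06,0,.2)
c=snap("top","pics/top6.png")
a=cv2.imread("pics/top4.png")[165:245,212:367];b=c["color"][165:245,212:367]
im=np.vstack([cv2.resize(x,(581,300),interpolation=cv2.INTER_CUBIC) for x in(a,b)])
print([((proj(c,W(x,y,z))-[212,165])*3.75+[0,300]).round(0) for x,y,z in [(-.06,0,.084)]])
cv2.imwrite("pics/c7.png",im)
z=cv2.imread("pics/top0.png"); d=cv2.absdiff(z,c["color"]).max(2)>60; d=cv2.morphologyEx(d.astype(np.uint8),cv2.MORPH_OPEN,np.ones((2,2)))
n,l,st,_=cv2.connectedComponentsWithStats(d); print([tuple(s) for s in st[1:] if s[4]>6][:15])
```

```text
shift cm [15.78 47.98  0.95] turn [ 0.   -0.    0.07] saw [-218.3  479.6] z 0.2095 F [ 0.45 -0.34 -0.19] t 21.6
[array([398., 514.])]
[(np.int32(245), np.int32(192), np.int32(19), np.int32(6), np.int32(89)), (np.int32(312), np.int32(212), np.int32(3), np.int32(4), np.int32(12)), (np.int32(5), np.int32(216), np.int32(16), np.int32(9), np.int32(92)), (np.int32(27), np.int32(216), np.int32(23), np.int32(24), np.int32(320)), (np.int32(311), np.int32(220), np.int32(4), np.int32(4), np.int32(8)), (np.int32(319), np.int32(221), np.int32(6), np.int32(2), np.int32(12)), (np.int32(311), np.int32(225), np.int32(6), np.int32(2), np.int32(12)), (np.int32(6), np.int32(229), np.int32(14), np.int32(8), np.int32(79)), (np.int32(56), np.int32(228), np.int32(3), np.int32(3), np.int32(9)), (np.int32(312), np.int32(228), np.int32(7), np.int32(2), np.int32(14)), (np.int32(0), np.int32(238), np.int32(20), np.int32(17), np.int32(203)), (np.int32(33), np.int32(244), np.int32(5), np.int32(4), np.int32(14)), (np.int32(116), np.int32(246), np.int32(18), np.int32(11), np.int32(87)), (np.int32(25), np.int32(249), np.int32(24), np.int32(15), np.int32(178)), (np.int32(114), np.int32(248), np.int32(50), np.int32(40), np.int32(959))]
```

View pics/c7.png

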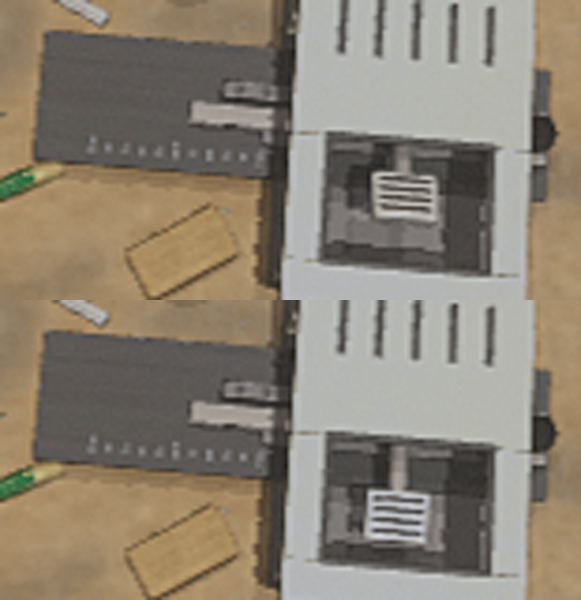

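The pad is now at (398,516), against (398,514) predicted for a level, clamped lever. The tail has not moved from (190,411) and the bench things are in place; the other differences, at the lower left, are the arm's shadow. Handing in.

```bash
python3 -c "
from cell import *
print(job_done())"
```

```text
the job is handed in; nothing more can be done
None
```

The strip is home against the stop and clamped, and I handed the job in at about 22 s of the 48 s allowed; the hand-in gave no verdict.

- **Strip:** I pushed it about 44 mm with the shut fingertips until it met the stop. The force rose to about 17 N with no further motion. The tool stopped about 3 mm short of where I expected, probably because the finger is thicker than I assumed. The top camera then showed the tail within about 2 mm of its calculated home position.
- **Lever:** I went down through the window and pressed the pad until it gave 16 N at a height of about 83 mm (84 mm expected). Then I lifted straight out.
- **Last checks:** in the final top picture the lever is still down at its level position. The tail has not moved since the push, and the guard, beech block and nearby items look unmoved. The contact of the nose with the stop was not seen directly, since the guard hides most of the strip from above. It is inferred from the force and the tail position.

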